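# Bring the swinging bottle carrier to rest over the receiving dish

## Robot

A 7-joint arm with a two-finger parallel gripper is mounted at the origin on the work surface. World frame = base frame: x ahead of the robot, y to its left, z up, the work surface at z = 0. Lengths are in m, angles in degrees, forces in N, time in s.
With the tool pointing down it reaches from about 0.425 to 0.875 m from the base axis. Payload 4.7 kg.
Tool frame: the origin (TCP) lies between the finger pads, 19 mm behind the fingertips; this is the grasp point; z points along the fingers, y is the line along which they close (so a half turn about z gives the same grasp; the last joint's range is limited). The gripper opens to 87 mm and grips with 3 to 60 N. Pads are 19 mm wide; open, the fingers measure 117 mm over their backs; the gripper's body (75 mm by 190 mm) begins 51 mm behind the grasp point.
Start: joints at [-70.64, 18.392, -4.016, 83.108, 1.295, 78.541, -3.26], TCP at [0.207, 0.616, 0.241] pointing down, gripper open.
Joint ranges: [-163.93, 163.93], [-17.29, 119.83], [-79.2, 71.16], [3.27, 140.29], [-89.18, 269.18], [5.43, 117.66], [-154.24, 154.24]. Speed limits (degrees/s): [147.25, 147.25, 180, 180, 180, 180, 180].

## Interface

Orientations are given as [roll, pitch, yaw] about the fixed x, y, z axes, in that order (R = Rz(yaw) Ry(pitch) Rx(roll)).
In Python, from cell import env, read_camera gives the robot as it stands.
- The arm moves only by the shell command python3 -m jog 'ROWS' [FORCE]. ROWS is JSON, a list of rows, each a list of 5 numbers: the opening, from 0 (shut) to 1 (fully open), then the shift along the tool's x, y, z each as a share of 0.02 m, from -1 to 1, then the turn about the tool's z as a share of 45 degrees, from -1 to 1. In form: [[gripper, x, y, z, yaw], ...]. A call has 1 to 12 rows; each row shifts and turns the commanded pose from where the row before left it, along the tool's axes as they then stand; what a row does not reach is not made up. A row lasts 1/12 s, in which the tool goes at most 41.7 mm and 7.16 degrees, less where a joint would pass 70% of its speed; a pose out of reach is approached as far as the arm can. A call with a number of a shift or a turn outside -1 to 1 is refused whole. A call with a gripper value outside its range is refused whole. The fingers move at their own pace and stop on an object; FORCE is the grip in N (left out, the last holds). Time passes only in rows, so rows that do not move let the fingers close. It gives the time, the measured TCP pose, the force, the opening and the grip force at its end, in the units of the state.
- env.get_obs(): the state, without advancing time (a new reading comes with each control period).
- read_camera(name): name is "side" or "top" or "wrist"; returns a dict with "color" (400x640x3 uint8, red, green, blue), "range_z" (400x640 float32, m along the optical axis (not along the pixel's ray), 0 where there is no reading), "mtx" (3x3 intrinsics, pixels), "world_from_camera" (4x4, takes a point from camera to world coordinates); the wrist camera has in their place "T_tool_cam" (4x4, takes a point from camera to tool coordinates, whose origin is the TCP and whose axes are the flange's). Camera axes: x right, y down, z forward; pixel columns grow to the right and rows downward; lengths in m; the calibration is good to about 2 mm. The wrist camera is an equidistant fisheye: a pixel r from the principal point sees the ray r / f radians off the axis. A picture is of the moment at which its call begins: read the wrist's pose just before it.
- env.sign_off(): hands the job in; it is judged then, once.
The state is a dict: "time_s": time; "qpos": joint angles; "joint_velocities": joint speeds; "effort": joint torques, N m; "tool_pos": TCP position; "tool_rot": TCP orientation; "force": force on the tool from outside, world axes, zero at the start; "wrist_torque": the same for the moment, N m; "grip_width": finger opening in m; "grasp_force": force on a finger pad.
Only numpy, scipy, OpenCV 4.12 (cv2) and the standard library are available. Lean on these libraries where they do the work, as an engineer would, in place of code of your own. Each camera call takes 0.05 s, during which the arm holds its last target. There are 200 camera calls.

## Task

The two-bottle filter carrier swings freely on a pin under the trolley of the bench rail, and one of its feet is parked on the ledge, so it will start to swing as soon as it comes off. Take the trolley by its handle, roll it along the rail so that the carrier drops off the ledge, and steady the swing with the trolley alone, without touching the carrier or letting it tip so far that the bottles slop; bring it to hang level and still with its nozzle over the middle of the white dish and keep it so for at least four seconds. Finish while still holding the trolley's handle there, and leave the other glassware alone.

Things in the scene. Friction and masses are not known exactly. Their poses are not given: they have to be found in the camera images.
- gantry: Fixed aluminium rail gantry. Origin on the table under the middle of the rail; x across the rail, y along the rail (towards the end without the ledge), z up. Rail 30 x 30 mm, its top 265 mm above the table, from y = -425 to +425 mm; posts 30 x 30 mm at y = -410 and +410 mm.
- ledge_edge (a point): Inner edge of the parking ledge, a steel plate fixed on the -y post: level top 146 mm above the table, from y = -385 to y = -300 mm in the gantry's frame; this point is in the middle of the edge at y = -300 mm.
- trolley: Black trolley plate, 62 mm (x) x 80 mm (y) x 10 mm, on the rail, with a grey upright handle block on top: 34 mm across the rail (x) x 26 mm along the rail (y) x 45 mm tall, from 280 to 325 mm above the table. Grip it from above with the fingers closing along the rail (its y). Axes parallel to the gantry's; the origin lies on the table plane straight under the handle.
- grip (a point): Middle of the trolley handle, 307 mm above the table: where to put the TCP.
- runner (a joint): Position of the trolley along the gantry's y axis (m): 0 in the middle of the rail, stops at -0.175 and +0.225. Starts at -0.16 to -0.135. Rolls easily (0.5 N friction, 2 N s/m damping).
- swing (a joint): Angle of the carrier about its pin (rad): 0 level, positive when the -y (parked) end is up and the nozzle is off towards -y. Stops at +-0.5. Starts at about +0.26 with the -y foot on the ledge; after some 40 to 65 mm of trolley travel towards +y the foot drops off and the carrier swings with hardly any damping (amplitude time constant about 65 s).
- pin (a point): Middle of the pin on which the carrier swings, 165 mm above the table under the handle; its axis is the gantry's x. Free period nominally 1.62 s (1.5 to 1.7 s with the hidden loading). swing'' = A / L - g / L * swing, with A the trolley's acceleration along gantry +y and L the equivalent pendulum length, nominally 0.65 m.
- carrier: Steel beam 400 mm long (along the rail) with two amber bottles (60 mm diameter) 135 mm either side of the pin and a rubber-tipped foot (20 mm diameter, centre 60 mm below the pin) 190 mm either side. Origin on the pin; axes parallel to the gantry's when level. Mass with filter about 0.84 kg. Not to be touched; the bottles slop if it tips more than about 0.45 rad.
- nozzle (a point): Tip of the nozzle under the round white filter housing at the middle of the carrier, 85 mm below the pin (80 mm above the table when level).
- dish_mid (a point): Centre of the mouth of the white dish that stands fixed on the table under the rail: 120 mm wide, 40 mm tall.
- reagent: Bystander: amber bottle, 68 mm diameter, 150 mm tall. Origin at the centre of its underside.
- beaker: Bystander: clear beaker, 76 mm diameter, 90 mm tall. Origin at the centre of its underside.
- tray: Bystander: blue tray 120 x 180 x 35 mm. Origin at the centre of its underside.
Things that resemble listed ones, but are neither listed nor needed, are in the scene too. Of the things shaped like the part that bears dish_mid, the white one is meant.

How it is judged:
By the outcome, as a careful person would: the job done as asked, in the order asked, and still so for the second after the job is handed in, while the arm keeps its last pose, push and grip.
It also fails if it takes over 43 s, if anything falls off the work surface, if the arm or the gripper's body presses on something with over 40 N, if the wrist force passes 120 N, or if a joint passes its speed limit or range.

## Working session

There is one attempt and no reset: what is moved stays moved. The work goes in short steps, Python scripts to look and compute and a shell command to move; the robot and the scene stay as the last step left them, time stands still between calls to the robot, and variables do not carry over. Pictures are saved under pics/ and viewed, at most 10 in all, crops included, and the job is handed in when it is done.

```bash
ls; mkdir -p pics; python3 - <<'E'
from cell import env, read_camera
import cv2,numpy as np
o=env.get_obs();print({k:np.round(v,3).tolist() for k,v in o.items()})
for n in("side","top"):
    c=read_camera(n);cv2.imwrite(f"pics/{n}0.png",c["color"][:,:,::-1]);np.savez(f"pics/{n}0.npz",**c)
    print(n,c["mtx"].tolist(),np.round(c["world_from_camera"],4).tolist())
E
```

```text
pics
{'time_s': 0.0, 'qpos': [-70.641, 18.439, -4.016, 83.177, 1.296, 78.542, -3.26], 'joint_velocities': [-0.021, 0.01, -0.046, 0.112, -0.051, -0.023, -0.0], 'effort': [-0.0, -49.13, -0.404, -31.252, -0.064, 0.044, 0.0], 'tool_pos': [0.207, 0.616, 0.24], 'tool_rot': [-179.887, 0.007, 161.451], 'force': [0.424, 0.183, 0.322], 'wrist_torque': [-0.039, 0.074, 0.02], 'grasp_force': 0.0, 'grip_width': 0.087}
side [[510.2073986035872, 0.0, 306.3782993795007], [0.0, 510.2073986035872, 202.550209381239], [0.0, 0.0, 1.0]] [[0.9991, 0.0342, -0.0262, 0.6742], [0.0423, -0.8928, 0.4485, -0.5896], [-0.008, -0.4492, -0.8934, 1.3351], [0.0, 0.0, 0.0, 1.0]]
top [[398.3654024756992, 0.0, 322.4120430871021], [0.0, 398.3654024756992, 199.23260303788805], [0.0, 0.0, 1.0]] [[0.0232, -0.9873, 0.157, 0.5115], [-0.9997, -0.0228, 0.0045, -0.0251], [-0.0008, -0.1571, -0.9876, 1.0732], [0.0, 0.0, 0.0, 1.0]]
```

View pics/side0.png

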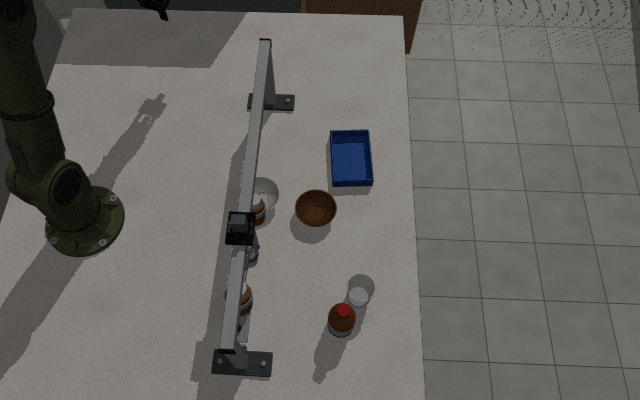

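View pics/top0.png

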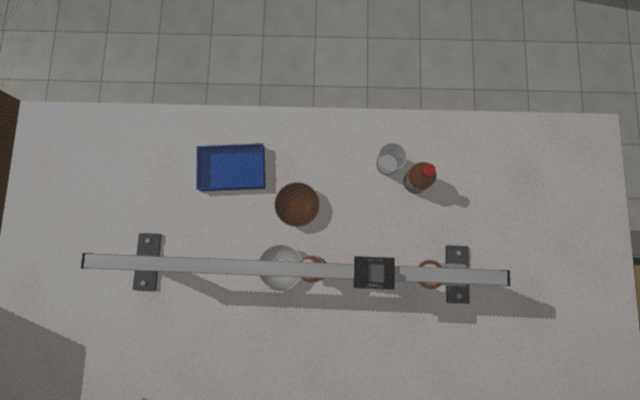

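Side view: the trolley with its grey handle is at (240,228), the rail runs from (265,40) to (229,350), the white dish is at (263,195) and a brown bowl at (316,208). Top view: trolley (375,272), rail (83,262) to (510,278), white dish (281,268), brown bowl (297,204). The white dish under the rail is the one meant. The brown bowl has the same shape but the wrong colour and isn't under the rail.

```bash
cat > h.py <<'E'
import numpy as np,cv2
from scipy.optimize import least_squares
def load(n): return dict(np.load(f"pics/{n}.npz"))
def cloud(c):
    h,w=c["range_z"].shape;u,v=np.meshgrid(np.arange(w),np.arange(h));K=c["mtx"];z=c["range_z"]
    p=np.stack([(u-K[0,2])/K[0,0]*z,(v-K[1,2])/K[1,1]*z,z],-1);T=c["world_from_camera"]
    q=p@T[:3,:3].T+T[:3,3];q[z==0]=np.nan;return q
def plane(c,u,v,z0):
    K=c["mtx"];T=c["world_from_camera"];d=T[:3,:3]@np.array([(u-K[0,2])/K[0,0],(v-K[1,2])/K[1,1],1]);return T[:3,3]+d*(z0-T[2,3])/d[2]
E
python3 - <<'E'
from h import *
for n in("top0","side0"):
    c=load(n);P=cloud(c);x,y,z=P[...,0],P[...,1],P[...,2]
    tab=(x>.3)&(x<.9)&(y>-.5)&(y<.6)
    print(n,"table z",np.nanmedian(z[tab&(z<.02)]))
    r=tab&(z>.25)&(z<.272)&(x<.5); r=(z>.25)&(z<.272)&(x>.2)&(x<.5)
    R=P[r];(vx,vy,x0,y0)=cv2.fitLine(R[:,:2].astype(np.float32),cv2.DIST_HUBER,0,.01,.01).ravel()
    yaw=np.degrees(np.arctan2(-vx*np.sign(vy),abs(vy)))
    print(" rail",len(R),"z",np.median(R[:,2]),"yaw",yaw,"x at y=0",x0-vx/vy*y0,"y ext",np.nanpercentile(R[:,1],[0.1,99.9]))
    g=(z>.315)&(z<.335)&(x>.2)&(x<.5)&(abs(y)<.4)
    ys,xs=np.nonzero(g);H=P[g];rc=cv2.minAreaRect(H[:,:2].astype(np.float32))
    print(" handle",len(H),H.mean(0),np.median(H[:,2]),rc,"px",xs.mean(),ys.mean())
    g=(z>.27)&(z<.31)&(x>.2)&(x<.5)&(abs(y)<.4);H=P[g];print(" plate",len(H),np.median(H[:,2]),cv2.minAreaRect(H[:,:2].astype(np.float32)))
    d=(z>.030)&(z<.05)&(x>.2)&(x<.5)&(y>-.1)&(y<.25);D=P[d]
    f=least_squares(lambda p:np.hypot(D[:,0]-p[0],D[:,1]-p[1])-p[2],[D[:,0].mean(),D[:,1].mean(),.06],loss="soft_l1",f_scale=.003)
    print(" dish",len(D),np.nanpercentile(D,[2,50,98],axis=0).round(3).tolist(),f.x, "col",np.median(c["color"][d],0))
c=load("side0");im=c["color"][140:260,200:350,::-1];cv2.imwrite("pics/crop.png",cv2.resize(im,None,fx=4,fy=4,interpolation=3))
E
```

```text
top0 table z -0.000573329783144394
 rail 3414 z 0.2641801794434918 yaw -0.4857742 x at y=0 0.4909044 y ext [-0.39731226  0.45817115]
 handle 175 [ 0.48886624 -0.12570638  0.32373682] 0.32386982667413844 ((0.4887240529060364, -0.12629371881484985), (0.026459865272045135, 0.021660879254341125), 88.10997772216797) px 376.8742857142857 276.30857142857144
 plate 582 0.27962012905518785 ((0.48030292987823486, -0.23118874430656433), (0.2891981899738312, 0.035735372453927994), 89.27195739746094)
 dish 152 [[0.44, 0.035, 0.031], [0.451, 0.087, 0.037], [0.474, 0.134, 0.043]] [0.49804028 0.08440523 0.05564839] col [118.  115.5 111.5]
side0 table z -0.0010628967791036503
 rail 2043 z 0.26345659066673854 yaw -0.454649 x at y=0 0.49181762 y ext [-0.39867274  0.55243288]
 handle 110 [ 0.48978667 -0.12848552  0.32300301] 0.3230235563941405 ((0.4893747866153717, -0.12752559781074524), (0.020733674988150597, 0.027198638767004013), 1.734248161315918) px 234.78181818181818 219.33636363636364
 plate 340 0.27892438859867574 ((0.4814598858356476, -0.004224687814712524), (0.035577818751335144, 0.32636386156082153), 0.1899731606245041)
 dish 26 [[0.44, 0.08, 0.031], [0.491, 0.138, 0.035], [0.5, 0.143, 0.043]] [0.49105395 0.08979694 0.05003477] col [81.  80.  77.5]
```

View pics/crop.png

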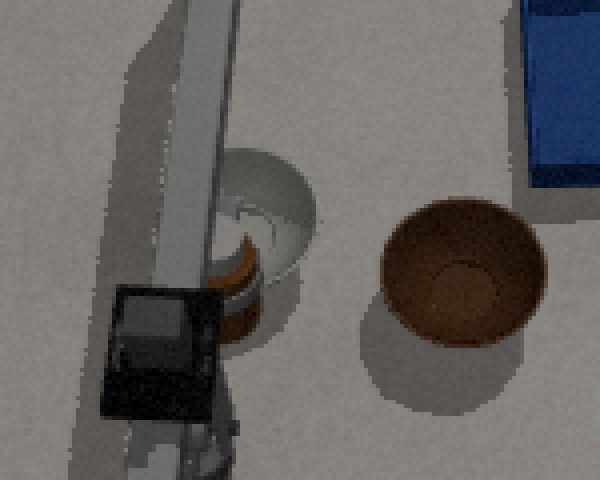

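The crop shows the white dish under the rail at about (262,195) in the side view, with a bottle partly in front of it. The brown bowl stands clear of the rail, so the white dish is confirmed. Next I'll fit its rim and find out what the cameras see of the carrier.

```bash
python3 - <<'E'
from h import *
yaw=np.radians(-.47);ex=np.array([np.cos(yaw),np.sin(yaw)]);ey=np.array([-ex[1],ex[0]]);O=np.array([.4911,.030])
for n,roi in(("top0",(235,325,235,305)),("side0",(225,295,165,235))):
    c=load(n);e=cv2.Canny(cv2.GaussianBlur(c["color"],(3,3),0),15,40)
    u0,u1,v0,v1=roi;vs,us=np.nonzero(e[v0:v1,u0:u1])
    Q=np.array([plane(c,u+u0,v+v0,.04)[:2] for u,v in zip(us,vs)])
    best=None
    rng=np.random.default_rng(0)   # ransac with r=.06
    for _ in range(4000):
        a,b=Q[rng.choice(len(Q),2,False)];d=np.linalg.norm(b-a)
        if not .04<d<.119: continue
        m=(a+b)/2;h=np.sqrt(.0036-d*d/4);nn=np.array([a[1]-b[1],b[0]-a[0]])/d
        for s in(1,-1):
            ce=m+s*h*nn;k=(abs(np.linalg.norm(Q-ce,axis=1)-.06)<.002).sum()
            if best is None or k>best[0]: best=(k,ce)
    I=abs(np.linalg.norm(Q-best[1],axis=1)-.06)<.003
    f=least_squares(lambda p:np.hypot(*(Q[I]-p[:2]).T)-p[2],[*best[1],.06])
    f2=least_squares(lambda p:np.hypot(*(Q[I]-p[:2]).T)-.06,best[1])
    print(n,len(Q),best[0],f.x,f2.x,"gantry y",(f2.x-O)@ey)
import numpy as np
img=np.full((520,800,3),255,np.uint8)
for i,n in enumerate(("top0","side0")):
    c=load(n);P=cloud(c);g=(P[...,:2]-O);gx=g@ex;gy=g@ey;z=P[...,2]
    m=(abs(gx)<.05)&(abs(gy)<.43)&(z>.01)&(z<.26)
    for Y,Z,col in zip(gy[m],z[m],c["color"][m]):
        cv2.circle(img,(int(400+Y*900),int(250*(i+1)-Z*900)),2,[int(min(255,v*1.6)) for v in col[::-1]],-1)
cv2.imwrite("pics/cl.png",img)
E
```

```text
top0 647 87 [0.49440823 0.08350477 0.06020067] [0.4945244  0.08348879] gantry y 0.053515079279473125
side0 640 73 [0.49618201 0.08088148 0.05977775] [0.49603368 0.08084768] gantry y 0.05088644111862808
```

View pics/cl.png

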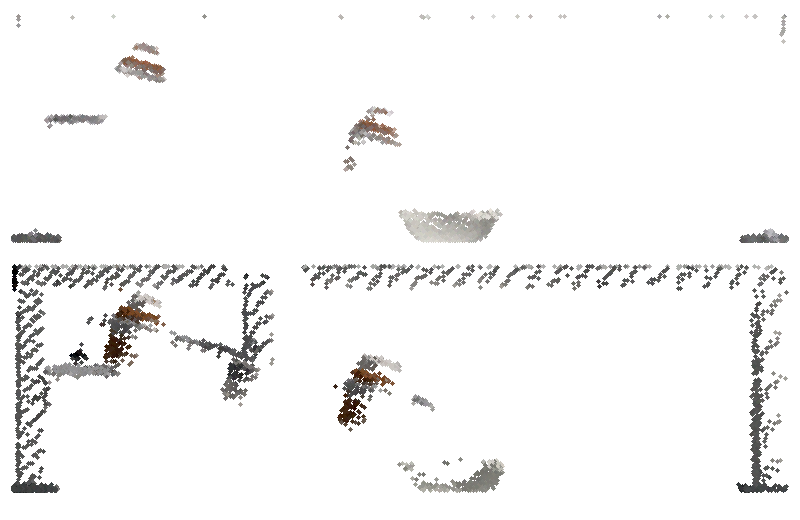

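The cloud shows both amber bottles (at y≈-0.29 and -0.03), the ledge, and a beam slope of about 0.27. The dish centre is at world (0.495, 0.083). Now I'll approach: up and turn, then across.

```bash
python3 -m jog '[[1,0,0,-1,-0.05],[1,0,0,-1,-0.05],[1,0,0,-1,-0.05],[1,0,0,-1,-0.05],[1,0,0,-1,-0.05],[1,0,0,-1,-0.05],[1,0,0,-1,-0.05],[1,0,0,-1,-0.05]]'
python3 -m jog '[[1,-1,-1,0,0],[1,-1,-1,0,0],[1,-1,-1,0,0],[1,-1,-1,0,0],[1,-1,-1,0,0],[1,-1,-1,0,0],[1,-1,-1,0,0],[1,-1,-1,0,0],[1,-1,-1,0,0],[1,-1,-1,0,0],[1,-1,-1,0,0],[1,-1,-1,0,0]]'
python3 -m jog '[[1,-1,-1,0,0],[1,-1,-1,0,0],[1,0,-1,0,0],[1,0,-1,0,0],[1,0,-1,0,0],[1,0,-1,0,0],[1,0,-1,0,0],[1,0,-1,0,0],[1,0,-1,0,0],[1,0,-1,0,0],[1,0,-1,0,0],[1,0,-1,0,0]]'
```

```text
time_s: 0.77
tool_pos: [0.2068, 0.616, 0.4017]
tool_rot: [-179.9, -0.0, 179.6]
force: [0.2, 0.7, -0.6]
grip_width: 0.0871
grasp_force: 0.0
time_s: 1.77
tool_pos: [0.4452, 0.3727, 0.4009]
tool_rot: [-180.0, -0.0, 179.5]
force: [0.3, -0.5, 0.1]
grip_width: 0.0868
grasp_force: 0.0
time_s: 2.77
tool_pos: [0.4819, 0.1325, 0.4009]
tool_rot: [-180.0, -0.0, 179.4]
force: [-0.2, 0.3, 0.6]
grip_width: 0.0872
grasp_force: 0.0
```

```bash

python3 -m jog '[[1,-0.25,-1,0,0],[1,0,-1,0,0],[1,0,-1,0,0],[1,0,-1,0,0],[1,0,-1,0,0],[1,0,-1,0,0],[1,0,-1,0,0],[1,0,-1,0,0],[1,0,-1,0,0],[1,0,-1,0,0],[1,0,-1,0,0],[1,0,-0.7,0,0]]'
python3 -m jog '[[1,0,-0.3,0,0],[1,0,0,0,0]]'
python3 - <<'E'
from cell import env, read_camera
import cv2,numpy as np
o=env.get_obs();print(o["tool_pos"],o["tool_rot"])
c=read_camera("wrist");cv2.imwrite("pics/w1.png",c["color"][:,:,::-1]);np.savez("pics/w1.npz",pos=o["tool_pos"],rot=o["tool_rot"],**c)
c2=read_camera("side");np.savez("pics/side1.npz",**c2);t=read_camera("top");np.savez("pics/top1.npz",**t)
print({k:v.shape for k,v in c.items()},c["mtx"],c["T_tool_cam"].round(3).tolist())
im=np.hstack([c["color"][:,100:540],c2["color"][:,160:360]])[:,:,::-1];cv2.imwrite("pics/w1s.png",im)
E
```

```text
time_s: 3.77
tool_pos: [0.4844, -0.1027, 0.401]
tool_rot: [-180.0, -0.0, 179.3]
force: [0.1, 0.2, 0.1]
grip_width: 0.0871
grasp_force: 0.0
time_s: 3.93
tool_pos: [0.4845, -0.108, 0.401]
tool_rot: [-180.0, -0.0, 179.3]
force: [-0.3, -0.4, -0.8]
grip_width: 0.0869
grasp_force: 0.0
[ 0.48451992 -0.1079854   0.40104667] [-1.79994920e+02 -2.09327578e-02  1.79276564e+02]
{'color': (400, 640, 3), 'range_z': (400, 640), 'mtx': (3, 3), 'T_tool_cam': (4, 4)} [[309.70691629   0.         321.51855706]
 [  0.         309.70691629 202.79159652]
 [  0.           0.           1.        ]] [[-0.0, -0.962, -0.275, 0.076], [1.0, -0.0, -0.0, -0.0], [0.0, -0.275, 0.962, -0.143], [0.0, 0.0, 0.0, 1.0]]
```

View pics/w1s.png

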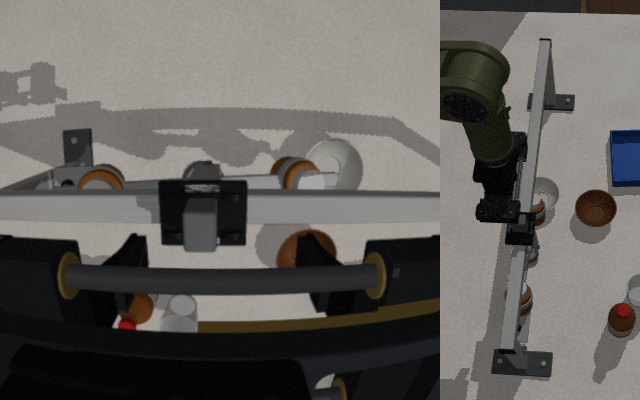

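The wrist view shows the handle at (301,220), both bottles at (200,178) and (395,170), and the dish at (432,165). The carrier will stay in view once I'm holding the trolley.

```bash
cat >> h.py <<'E'
from scipy.spatial.transform import Rotation as Ro
yaw=np.radians(-.47);ex=np.array([np.cos(yaw),np.sin(yaw)]);ey=np.array([-ex[1],ex[0]]);O=np.array([.4911,.030])
def wT(c): 
    T=np.eye(4);T[:3,:3]=Ro.from_euler("xyz",c["rot"],degrees=True).as_matrix();T[:3,3]=c["pos"];return T@c["T_tool_cam"]
def wdir(c,u,v):
    K=c["mtx"];a=(u-K[0,2])/K[0,0];b=(v-K[1,2])/K[1,1];r=np.hypot(a,b)+1e-9
    return np.stack([a/r*np.tan(r),b/r*np.tan(r),np.ones_like(r)],-1)   # z=1
def wcloud(c):
    h,w=c["range_z"].shape;u,v=np.meshgrid(np.arange(w)*1.,np.arange(h)*1.)
    p=wdir(c,u,v)*c["range_z"][...,None];T=wT(c);q=p@T[:3,:3].T+T[:3,3];q[c["range_z"]==0]=np.nan;return q
def gf(P): g=P[...,:2]-O; return np.stack([g@ex,g@ey,P[...,2]],-1)
def theta(c,ty,wrist=True):
    """angle from bottle points; ty = trolley gantry y"""
    G=gf(wcloud(c) if wrist else cloud(c));C=c["color"].astype(int)
    am=(C[...,0]>1.5*C[...,2])&(abs(G[...,0])<.05)&(G[...,2]>.07)&(G[...,2]<.25)
    out=[]
    for s in(-1,1):
        d=s*(G[...,1]-ty);m=am&(d>.08)&(d<.2);out.append(np.r_[np.median(G[m],0),m.sum()])
    a,b=out;th=np.arctan2(a[2]-b[2],b[1]-a[1])
    # beam line
    u=G[...,1]-ty;w=G[...,2]-.165;n=w*np.cos(th)+u*np.sin(th);l=u*np.cos(th)-w*np.sin(th)
    m=(abs(G[...,0])<.025)&(abs(n)<.02)&(((abs(l)<.09)&(abs(l)>.045))|((abs(l)>.172)&(abs(l)<.2)));
    tb=np.nan
    if m.sum()>20:
        f=least_squares(lambda p:w[m]+np.tan(p[0])*u[m]-p[1],[th,0],loss="soft_l1",f_scale=.003);tb=f.x[0]
    return th,tb,int(m.sum()),[o.round(3).tolist() for o in out]
E
python3 - <<'E'
from h import *
c=load("w1");G=gf(wcloud(c))
print("wrist",theta(c,-.156))
print("side",theta(load("side0"),-.156,False));print("top",theta(load("top0"),-.156,False))
m=(G[...,2]>.316)&(G[...,2]<.33)&(abs(G[...,0])<.04)&(abs(G[...,1]+.15)<.05)
H=wcloud(c)[m];print("handle",m.sum(),np.median(H,0),H.min(0),H.max(0))
m=(G[...,2]>.03)&(G[...,2]<.045)&(abs(G[...,0])<.08)&(abs(G[...,1]-.05)<.09)&(c["color"].min(-1)>60)
D=wcloud(c)[m];f=least_squares(lambda p:np.hypot(D[:,0]-p[0],D[:,1]-p[1])-.0585,[.495,.083],loss="soft_l1",f_scale=.002);print("dish",m.sum(),f.x,D.min(0),D.max(0))
E
```

```text
wrist (np.float64(0.27999893663552083), np.float64(0.25775366807526956), 849, [[-0.016, -0.28, 0.204, 430.0], [-0.011, -0.046, 0.136, 514.0]])
side (np.float64(0.2768286696975517), np.float64(0.2539817428131828), 71, [[0.025, -0.306, 0.202, 170.0], [0.026, -0.049, 0.129, 139.0]])
top (np.float64(0.26536153821942643), nan, 0, [[-0.014, -0.286, 0.206, 107.0], [0.024, -0.03, 0.136, 69.0]])
handle 1472 [ 0.49327834 -0.12539511  0.3241991 ] [ 0.47778441 -0.13898948  0.31609322] [ 0.51238982 -0.11262441  0.32636971]
dish 482 [0.5016161  0.08221589] [0.43983729 0.03185643 0.0300219 ] [0.53218656 0.14484445 0.04169374]
```

```bash

python3 -m jog '[[1,-0.4,-0.9,0,0],[1,0,0,-1,0],[1,0,0,-1,0]]' | head -2; echo oops-check
```

```text
time_s: 4.33
tool_pos: [0.4925, -0.1237, 0.4406]
oops-check
```

I typed the z sign wrong, so the tool went up 40 mm. Nothing was touched. Going down now and closing.

```bash

python3 -m jog '[[1,0,-0.1,1,0],[1,0,0,1,0],[1,0,0,1,0],[1,0,0,1,0],[1,0,0,1,0],[1,0,0,1,0],[1,0,0,0.65,0],[1,0,0,0,0]]'
python3 -m jog '[[0.3,0,0,0,0],[0.3,0,0,0,0],[0.3,0,0,0,0],[0,0,0,0,0],[0,0,0,0,0],[0,0,0,0,0],[0,0,0,0,0],[0,0,0,0,0]]' 30
```

```text
time_s: 5.0
tool_pos: [0.4914, -0.1246, 0.3052]
tool_rot: [180.0, -0.3, 179.6]
force: [-0.4, 1.2, -0.4]
grip_width: 0.0872
grasp_force: 0.0
time_s: 5.67
tool_pos: [0.4927, -0.1266, 0.3083]
tool_rot: [180.0, 0.0, 179.4]
force: [-0.6, -0.2, -0.4]
grip_width: 0.0413
grasp_force: 0.0
```

```bash

python3 -m jog '[[0,0,0,0,0],[0,0,0,0,0],[0,0,0,0,0],[0,0,0,0,0],[0,0,0,0,0],[0,0,0,0,0]]' 40
cat > look.py <<'E'
import sys
from cell import env, read_camera
from h import *
n=sys.argv[1];o=env.get_obs();c=read_camera("wrist");c["pos"]=o["tool_pos"];c["rot"]=o["tool_rot"]
np.savez(f"pics/{n}.npz",**c);cv2.imwrite(f"pics/{n}.png",c["color"][:,:,::-1])
ty=(o["tool_pos"][:2]-O)@ey
print("t",round(o["time_s"],3),"pos",o["tool_pos"].round(4),"ty",round(ty,4),"th",theta(c,ty),"grip",o["grip_width"],o["grasp_force"])
E
python3 look.py g1
```

```text
time_s: 6.17
tool_pos: [0.4927, -0.1265, 0.3082]
tool_rot: [180.0, 0.0, 179.4]
force: [0.4, 0.4, 0.3]
grip_width: 0.0255
grasp_force: 40.0
t 6.167 pos [ 0.4927 -0.1265  0.3082] ty -0.1564 th (np.float64(0.28032976092607875), np.float64(0.25942275231022216), 1549, [[-0.016, -0.278, 0.202, 862.0], [-0.01, -0.049, 0.136, 951.0]]) grip 0.02550214007758171 39.996514013037086
```

View pics/g1.png

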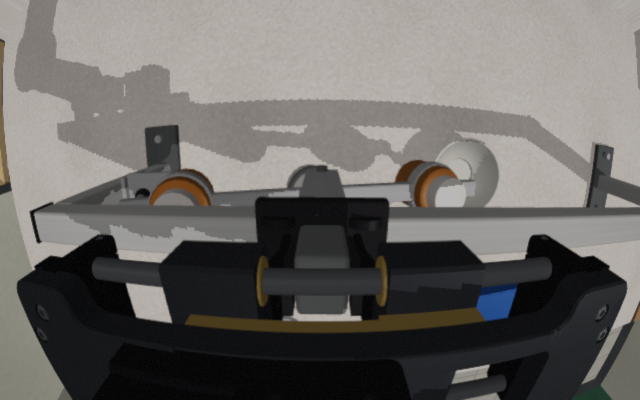

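The grip holds at 25.5 mm and 40 N, and the beam and both bottles are clearly visible. I'll roll about 90 mm so the foot drops off, then sample the free swing for about 2.5 s.

```bash

cat > swing.py <<'E'
import sys
from cell import env, read_camera
from h import *
N=int(sys.argv[1]);name=sys.argv[2];om0=float(sys.argv[3]) if len(sys.argv)>3 else None
R=[]
for i in range(N):
    o=env.get_obs();c=read_camera("wrist");c["pos"]=o["tool_pos"];c["rot"]=o["tool_rot"]
    ty=(o["tool_pos"][:2]-O)@ey;th=theta(c,ty);R.append((o["time_s"],ty,th[0],th[1]))
np.savez(f"pics/{name}.npz",**c);cv2.imwrite(f"pics/{name}.png",c["color"][:,:,::-1])
R=np.array(R);np.save(f"pics/{name}.npy",R);t=R[:,0]-R[-1,0]
tn=env.get_obs()["time_s"];print("now",tn,"ty",R[[0,-1],1],"pos",o["tool_pos"],"rot",o["tool_rot"])
for k in(2,3):
    f=least_squares(lambda p:p[0]*np.cos((om0 or p[3])*t)+p[1]*np.sin((om0 or p[3])*t)+p[2]-R[:,k],[.2,.1,0,3.88],loss="soft_l1",f_scale=.01)
    a,b,c0,w=f.x;w=om0 or w;dt=tn-R[-1,0]
    print(k,"amp",np.hypot(a,b),"offset",c0,"om",w,"T",2*np.pi/w,"rms",np.sqrt(np.mean(f.fun**2)),"now th",a*np.cos(w*dt)+b*np.sin(w*dt),"thd",w*(b*np.cos(w*dt)-a*np.sin(w*dt)))
print(R[::max(1,N//12),2:].round(3).tolist())
E
python3 -m jog '[[0,0,0.4,0,0],[0,0,0.5,0,0],[0,0,0.5,0,0],[0,0,0.5,0,0],[0,0,0.5,0,0],[0,0,0.5,0,0],[0,0,0.5,0,0],[0,0,0.5,0,0],[0,0,0.5,0,0],[0,0,0,0,0],[0,0,0,0,0]]' 40
python3 swing.py 50 s1
```

```text
time_s: 7.13
tool_pos: [0.4941, -0.0366, 0.3083]
tool_rot: [180.0, 0.1, 179.6]
force: [5.1, -0.1, -2.7]
grip_width: 0.0256
grasp_force: 40.0
now 9.6333 ty [-0.06662116 -0.06793208] pos [ 0.49409061 -0.0379589   0.30827288] rot [1.79979130e+02 7.33428897e-02 1.79459282e+02]
2 amp 0.3167523859958676 offset 0.00041171517097267373 om 3.7881413105372785 T 1.6586459670081397 rms 0.002907243277902865 now th 0.06439142993306467 thd 1.1748480278038838
3 amp 0.29307903640528454 offset 0.0004523566866833353 om 3.790049880732953 T 1.6578107161915476 rms 0.0025023524663283082 now th 0.06019864217465067 thd 1.0870999819243894
[[-0.049, -0.045], [-0.255, -0.235], [-0.316, -0.295], [-0.21, -0.193], [0.015, 0.014], [0.229, 0.212], [0.315, 0.294], [0.233, 0.215], [0.022, 0.019], [-0.201, -0.185], [-0.308, -0.287], [-0.249, -0.23], [-0.053, -0.05]]
```

The fit is clean: T = 1.658 s, amplitude 0.293, offset about 0. Next I'll plan a swing-cancelling move to the dish, world y 0.0825 (gantry 0.0525).

```bash

cat > plan.py <<'E'
import sys
from h import *
from scipy.optimize import lsq_linear
th,thd,dist,N=float(sys.argv[1]),float(sys.argv[2]),float(sys.argv[3]),int(sys.argv[4])
w=3.790;L=9.81/w**2;h=1/12
def sim(d,n=20):
    # velocity steps at row bounds: dthd=dv/L; free rotation between
    a,b=th,thd;v=0;pk=[]
    for k in list(d)+[0]:
        b+=(k/h-v)/L;v=k/h
        for _ in range(n):
            s=h/n;a,b=a*np.cos(w*s)+b/w*np.sin(w*s),-a*w*np.sin(w*s)+b*np.cos(w*s);pk.append(a)
    return np.array([a*w,b]),np.array(pk)
f0=sim(np.zeros(N))[0];M=np.stack([sim(np.eye(N)[i])[0]-f0 for i in range(N)],1)
D=np.diff(np.eye(N+2),axis=0)[:,1:-1]
A=np.vstack([1e3*M,1e4*np.ones((1,N)),D*3.]);y=np.r_[-1e3*f0,1e4*dist,np.zeros(len(D))]
r=lsq_linear(A,y,bounds=(-.0165,.0165)).x;q=np.round(r/.02,2);e,pk=sim(q*.02)
print("shares",q.tolist(),"end",e/w,"sum",q.sum()*.02,"theta range",pk.min(),pk.max(),"y range",np.cumsum(q*.02).min(),np.cumsum(q*.02).max())
E
for n in 14 18 22; do python3 plan.py 0.0602 1.087 0.1205 $n; done
```

```text
shares [0.82, 0.82, 0.82, -0.82, -0.82, -0.82, -0.82, 0.44, 0.82, 0.82, 0.82, 0.82, 0.82, 0.82] end [-0.19733641  0.00175112] sum 0.09079999999999998 theta range -0.1973394553567116 0.32992829687358294 y range -0.016399999999999998 0.09079999999999999
shares [0.82, 0.82, -0.82, -0.82, -0.82, -0.82, -0.82, -0.18, 0.82, 0.82, 0.82, 0.82, 0.82, 0.82, 0.82, 0.82, 0.82, 0.82] end [-0.01257269  0.06518883] sum 0.11120000000000001 theta range -0.13789929612193802 0.2831141287036667 y range -0.05279999999999999 0.1112
shares [0.82, -0.82, -0.82, -0.82, -0.82, -0.82, -0.82, 0.09, 0.82, 0.82, 0.82, 0.82, 0.82, 0.82, 0.82, 0.82, 0.82, 0.82, 0.82, 0.82, 0.82, -0.82] end [0.02780743 0.01159964] sum 0.11660000000000001 theta range -0.11261956192063094 0.24329345979967043 y range -0.08199999999999999 0.13299999999999998
```

```bash

python3 - <<'E'
s=open('plan.py').read();i=s.index("D=np.diff");
open('plan.py','w').write(s[:i].replace("lsq_linear","linprog")+'''
D=np.diff(np.eye(N+2),axis=0)[:,1:-1];C=np.tril(np.ones((N,N)));lo,hi=min(dist,0)-.012,max(dist,0)+.03
o=-np.ones((len(D),1));z=np.zeros((N,1));on=np.ones((N+1,1))
Au=np.block([[D,o],[-D,o],[C,z],[-C,z]]);bu=np.r_[np.zeros(2*len(D)),hi*np.ones(N),-lo*np.ones(N)]
Ae=np.c_[np.vstack([M,np.ones((1,N))]),np.zeros(3)]
r=linprog(np.r_[np.zeros(N),1],Au,bu,Ae,np.r_[-f0,dist],bounds=[(-.019,.019)]*N+[(0,None)])
if r.x is None: print(N,"infeasible");sys.exit()
q=np.round(r.x[:N]/.02,2);e,pk=sim(q*.02);y=np.cumsum(q*.02)
print(N,q.tolist(),"end",e.round(4)/w,"sum",q.sum()*.02,"th",pk.min(),pk.max(),"y",y.min(),y.max(),"dd",r.x[-1])
''')
E
for n in 16 20 24 28 32 36; do python3 plan.py 0.0602 1.087 0.1205 $n; done
```

```text
16 infeasible
20 infeasible
24 infeasible
28 infeasible
32 [0.31, 0.53, 0.22, -0.09, -0.39, -0.7, -0.39, -0.09, -0.0, 0.19, 0.5, 0.81, 0.95, 0.95, 0.95, 0.95, 0.95, 0.93, 0.62, 0.31, 0.0, -0.3, -0.61, -0.92, -0.87, -0.56, -0.25, 0.06, 0.36, 0.67, 0.62, 0.31] end [-0.00000000e+00 -2.63852243e-05] sum 0.1204 th -0.20211654298269766 0.3096342038212649 y -0.012 0.15020000000000003 dd 0.0061584841463323
36 [0.17, 0.12, -0.04, -0.21, -0.38, -0.21, -0.04, 0.12, 0.29, 0.46, 0.63, 0.8, 0.95, 0.95, 0.95, 0.91, 0.74, 0.57, 0.4, 0.23, 0.06, -0.1, -0.27, -0.44, -0.61, -0.72, -0.55, -0.38, -0.21, -0.05, 0.12, 0.29, 0.46, 0.51, 0.34, 0.17] end [1.31926121e-04 7.91556728e-05] sum 0.12059999999999998 th -0.19657518167955834 0.2891793609303379 y -0.0118 0.1494 dd 0.0033693486465705127
```

```bash

python3 -m jog '[[0,0,0.17,0,0],[0,0,0.12,0,0],[0,0,-0.04,0,0],[0,0,-0.21,0,0],[0,0,-0.38,0,0],[0,0,-0.21,0,0],[0,0,-0.04,0,0],[0,0,0.12,0,0],[0,0,0.29,0,0],[0,0,0.46,0,0],[0,0,0.63,0,0],[0,0,0.8,0,0]]' | head -2
python3 -m jog '[[0,0,0.95,0,0],[0,0,0.95,0,0],[0,0,0.95,0,0],[0,0,0.91,0,0],[0,0,0.74,0,0],[0,0,0.57,0,0],[0,0,0.4,0,0],[0,0,0.23,0,0],[0,0,0.06,0,0],[0,0,-0.1,0,0],[0,0,-0.27,0,0],[0,0,-0.44,0,0]]' | head -2
python3 -m jog '[[0,0,-0.61,0,0],[0,0,-0.72,0,0],[0,0,-0.55,0,0],[0,0,-0.38,0,0],[0,0,-0.21,0,0],[0,0,-0.05,0,0],[0,0,0.12,0,0],[0,0,0.29,0,0],[0,0,0.46,0,0],[0,0,0.51,0,0],[0,0,0.34,0,0],[0,0,0.17,0,0]]'
python3 swing.py 30 s2 3.79
```

```text
time_s: 10.63
tool_pos: [0.4946, -0.0051, 0.3083]
time_s: 11.63
tool_pos: [0.4962, 0.0956, 0.3083]
time_s: 12.63
tool_pos: [0.496, 0.083, 0.3082]
tool_rot: [-180.0, 0.2, 179.5]
force: [7.9, -0.2, -4.4]
grip_width: 0.0259
grasp_force: 40.0
now 14.1333 ty [0.05306211 0.05210843] pos [0.49598594 0.0820701  0.3082753 ] rot [-1.79994251e+02  1.74662591e-01  1.79419405e+02]
2 amp 0.03000117532328852 offset 0.0008897047533637334 om 3.79 T 1.6578325348758802 rms 0.0007146399624085058 now th 0.029485262557915275 thd 0.020995988620827074
3 amp 0.026713695030988333 offset 0.0006341878453314444 om 3.79 T 1.6578325348758802 rms 0.0005206364684474455 now th 0.026268995786410686 thd 0.018396678185661992
[[0.029, 0.026], [0.023, 0.02], [0.013, 0.011], [0.001, 0.001], [-0.011, -0.009], [-0.02, -0.018], [-0.025, -0.023], [-0.029, -0.026], [-0.028, -0.025], [-0.023, -0.02], [-0.013, -0.012], [-0.003, -0.003], [0.008, 0.007], [0.018, 0.016], [0.025, 0.022]]
```

View pics/s2.png

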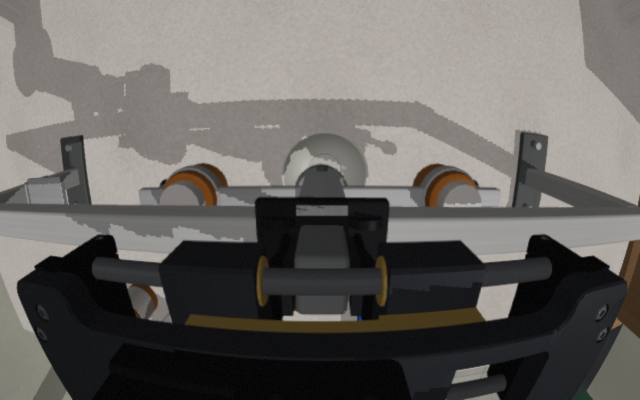

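The wrist view shows the carrier almost level over the dish, with the dish rim spanning u≈282–368 (centre about 325). The residual amplitude is 0.027. I'll refine the dish centre from this view.

```bash
python3 - <<'E'
from h import *
from cell import read_camera
c=load("s2");T=wT(c)
def fit(Q,n):
    rng=np.random.default_rng(0);best=(0,None)
    for _ in range(4000):
        a,b=Q[rng.choice(len(Q),2,False)];d=np.linalg.norm(b-a)
        if not .04<d<.119: continue
        m=(a+b)/2;h=np.sqrt(.0036-d*d/4);nn=np.array([a[1]-b[1],b[0]-a[0]])/d
        for s in(1,-1):
            ce=m+s*h*nn;k=(abs(np.linalg.norm(Q-ce,axis=1)-.06)<.002).sum()
            if k>best[0]: best=(k,ce)
    I=abs(np.linalg.norm(Q-best[1],axis=1)-.06)<.003
    f=least_squares(lambda p:np.hypot(*(Q[I]-p[:2]).T)-.06,best[1]);g=least_squares(lambda p:np.hypot(*(Q[I]-p[:2]).T)-p[2],[*best[1],.06])
    print(n,best[0],f.x,g.x)
def edges(c,r):
    e=cv2.Canny(cv2.GaussianBlur(c["color"],(3,3),0),15,40);u0,u1,v0,v1=r;v,u=np.nonzero(e[v0:v1,u0:u1]);return u+float(u0),v+float(v0)
u,v=edges(c,(270,385,125,190));d=wdir(c,u,v)@T[:3,:3].T;fit((T[:3,3]+d*((.04-T[2,3])/d[:,2])[:,None])[:,:2],"wrist")
for n,r in(("side",(225,295,165,235)),("top",(235,325,235,305))):
    k=read_camera(n);np.savez(f"pics/{n}2.npz",**k);u,v=edges(k,r);fit(np.array([plane(k,a,b,.04)[:2] for a,b in zip(u,v)]),n)
# housing/nozzle: white points under the pin
G=gf(wcloud(c));ty=(c["pos"][:2]-O)@ey
m=(abs(G[...,0])<.06)&(abs(G[...,1]-ty)<.05)&(G[...,2]>.09)&(G[...,2]<.19)
print("housing y rel",m.sum(),np.percentile(G[...,1][m]-ty,[1,50,99]))
m=(G[...,2]>.316)&(G[...,2]<.33)&(abs(G[...,0])<.04)&(abs(G[...,1]-ty)<.03);print("handle x",np.nanpercentile(wcloud(c)[m][:,0],[1,50,99]),np.percentile(wcloud(c)[m][:,1],[1,99]))
E
```

```text
wrist 170 [0.50340746 0.08592726] [0.50249593 0.0858772  0.05925099]
side 68 [0.49562251 0.08215151] [0.4958492  0.08220576 0.05950306]
top 57 [0.49329551 0.08609785] [0.49250824 0.08531682 0.06109829]
housing y rel 1108 [-0.04906269 -0.00181347  0.04906683]
handle x [0.48150387 0.48585919 0.5142851 ] [0.05854516 0.10498154]
```

```bash
for n in 12 18 24; do python3 plan.py 0.0262 -0.0197 0.0024 $n; done
```

```text
12 [-0.09, -0.18, -0.19, -0.1, -0.02, 0.07, 0.16, 0.25, 0.19, 0.1, 0.01, -0.08] end [ 7.91556728e-05 -1.58311346e-04] sum 0.0024 th -0.01666395912364946 0.025982878054043833 y -0.0116 0.004000000000000001 dd 0.0017648973163260787
18 [-0.04, -0.08, -0.11, -0.07, -0.02, 0.02, 0.06, 0.1, 0.14, 0.16, 0.12, 0.08, 0.04, -0.01, -0.05, -0.09, -0.08, -0.04] end [-2.63852243e-05  7.91556728e-05] sum 0.0025999999999999994 th -0.018451628413806192 0.026056086530065144 y -0.0064 0.008 dd 0.0008306231975016207
24 [-0.02, -0.03, -0.01, 0.01, 0.03, 0.05, 0.07, 0.09, 0.11, 0.1, 0.08, 0.06, 0.04, 0.02, 0.0, -0.02, -0.04, -0.06, -0.07, -0.09, -0.08, -0.06, -0.04, -0.02] end [8.44327177e-04 5.27704485e-05] sum 0.0024 th -0.017853577581860763 0.02608536992047367 y -0.0012000000000000001 0.012 dd 0.00038946517283900236
```

```bash

python3 -m jog '[[0,0,-0.09,0,0],[0,0,-0.18,0,0],[0,0,-0.19,0,0],[0,0,-0.1,0,0],[0,0,-0.02,0,0],[0,0,0.07,0,0],[0,0,0.16,0,0],[0,0,0.25,0,0],[0,0,0.19,0,0],[0,0,0.1,0,0],[0,0,0.01,0,0],[0,0,-0.08,0,0]]'
python3 swing.py 30 s3 3.79
```

```text
time_s: 15.23
tool_pos: [0.496, 0.085, 0.3083]
tool_rot: [180.0, 0.2, 179.5]
force: [8.7, 0.1, -3.7]
grip_width: 0.0259
grasp_force: 40.0
now 16.7333 ty [0.05508021 0.05419297] pos [0.49601001 0.08415452 0.3082427 ] rot [-1.79974530e+02  1.68853993e-01  1.79399766e+02]
2 amp 0.003492105562488556 offset 0.0003009676153558617 om 3.79 T 1.6578325348758802 rms 0.00044634144996770253 now th 0.003402652441837734 thd 0.002976435472838688
3 amp 0.0030956100292117094 offset 0.0006041561113313925 om 3.79 T 1.6578325348758802 rms 0.00029448546916835595 now th 0.0030168903796594882 thd 0.0026289978840641996
[[0.005, 0.005], [0.003, 0.003], [0.002, 0.002], [-0.0, 0.001], [-0.001, -0.0], [-0.002, -0.001], [-0.003, -0.002], [-0.002, -0.003], [-0.003, -0.002], [-0.003, -0.002], [-0.001, -0.001], [-0.001, 0.0], [0.001, 0.001], [0.003, 0.002], [0.003, 0.003]]
```

The residual swing is 0.003 rad (0.26 mm at the nozzle), which is still enough. I'll hold for five more seconds and check.

```bash

for i in 1 2 3 4 5; do python3 -m jog '[[0,0,0,0,0],[0,0,0,0,0],[0,0,0,0,0],[0,0,0,0,0],[0,0,0,0,0],[0,0,0,0,0],[0,0,0,0,0],[0,0,0,0,0],[0,0,0,0,0],[0,0,0,0,0],[0,0,0,0,0],[0,0,0,0,0]]' | head -2; done
python3 swing.py 16 s4 3.79
```

```text
time_s: 17.73
tool_pos: [0.496, 0.0842, 0.3082]
time_s: 18.73
tool_pos: [0.496, 0.0841, 0.3083]
time_s: 19.73
tool_pos: [0.496, 0.0841, 0.3082]
time_s: 20.73
tool_pos: [0.496, 0.0842, 0.3082]
time_s: 21.73
tool_pos: [0.496, 0.0841, 0.3082]
now 22.5333 ty [0.05417712 0.0542108 ] pos [0.49599576 0.08417246 0.30824213] rot [-1.79976432e+02  1.67886234e-01  1.79403511e+02]
2 amp 0.003269462389533443 offset 0.0004828904110341817 om 3.79 T 1.6578325348758802 rms 0.00048481605632079005 now th -0.0032675833877848096 thd 0.00042004281972827796
3 amp 0.002678296171634935 offset 0.0005151670939690475 om 3.79 T 1.6578325348758802 rms 8.676190886285676e-05 now th -0.0026639925336074165 thd -0.0010476739432495924
[[0.003, 0.003], [0.004, 0.003], [0.004, 0.003], [0.003, 0.003], [0.002, 0.002], [0.002, 0.002], [0.002, 0.001], [0.001, 0.001], [0.0, 0.001], [-0.0, 0.0], [-0.001, -0.0], [-0.001, -0.001], [-0.003, -0.001], [-0.003, -0.002], [-0.002, -0.002], [-0.002, -0.002]]
```

```bash
python3 -c "
from cell import env
print(env.sign_off())"
```

```text
the job is handed in; nothing more can be done
None
```

The job is handed in. The carrier had hung level, swinging no more than about 0.003 rad, over the white dish's measured centre (good to about 2 mm) for roughly 7 s, with the gripper still holding the trolley handle; nothing else was touched as far as I could see, and no verdict came back.

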